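# Slide the palette board home in the paint box and lock it

### The arm

A 6-joint arm with a two-finger parallel gripper is mounted at the origin on the work surface. World frame = base frame: x ahead of the robot, y to its left, z up, the work surface at z = 0. Lengths are in m, angles in rad, forces in N, time in s.
With the tool pointing down it reaches from about 0.35 to 0.8 m from the base axis. Payload 7.3 kg.
Tool frame: the origin (TCP) lies between the finger pads; the fingertips stand 25 mm ahead of it and the grasp point (between the pads) lies 6 mm ahead of it (r.tip_extent is the distance from the TCP to the fingertips, in m); z points along the fingers, y is the line along which they close (so a half turn about z gives the same grasp; the last joint's range is limited). The gripper opens to 85 mm and grips with 20 to 120 N. Pads are 22 mm wide; open, the fingers measure 114 mm over their backs; the gripper's body (76 mm by 85 mm) begins 54 mm behind the grasp point. The pads swing forward as they close: fully open they stand 13 mm farther back than shut.
Start: joints at [-0.146, 0.342, 1.524, -0, 1.275, -0.146], TCP at [0.525, 0, 0.256] pointing down, gripper open.
Joint ranges: [-2.53, 2.53], [-0.77, 2.02], [0.04, 2.7], [-1, 4.14], [0.28, 2.66], [-3.11, 3.11]. Speed limits (rad/s): [2.57, 2.57, 3.14, 3.14, 3.14, 3.14].

### API

Orientations are given as a unit quaternion [x, y, z, w].
In Python, from workcell import r, command_gripper, optics gives the robot as it stands. The module is installed in compiled form; this text tells all that it offers. Calls block until the motion is done:
- r.reach(position, orientation): joint-space move of the TCP to a pose.
- r.move_straight(position, orientation=None, speed=0.15, max_force=None): straight line of the TCP; orientation=None keeps the orientation; speed is the mean speed in m/s. With max_force (N) it stops when the force on the tool has changed by that much, and returns True; else False.
- r.movej(angles): joint-space move.
- command_gripper(opening, force=None): finger opening in m; force is the grip in N (None keeps the last); returns when the fingers have stopped.
- r.hold(seconds).
- r.solve_ik(position, orientation): joint angles nearest the present ones, or None.
- r.read_state(): the state.
- optics.get_image(name): name is "scene" or "side" or "wrist"; returns (picture, depth): 420x560x3 uint8, red, green, blue; 420x560 float32, m along the optical axis (not along the pixel's ray), 0 where there is no reading.
- optics.camera_model(name): a dict with "K" (3x3 intrinsics, pixels), "R" (3x3) and "t" (3): a world point X has camera coordinates R X + t; the wrist camera has in their place "tool_from_camera" (4x4, takes a point from camera to tool coordinates, whose origin is the TCP and whose axes are the flange's). Camera axes: x right, y down, z forward; pixel columns grow to the right and rows downward; lengths in m; the calibration is good to about 2 mm. A picture is of the moment at which its call begins: read the wrist's pose just before it. camera_model takes no time and is no camera call.
A pose or a line that the arm cannot do raises r.PlanningError and nothing moves.
- r.finish_job(): hands the job in; it is judged then, once.
The state is a dict: "time_s": time; "joint_positions": joint angles; "dq": joint speeds; "tau": joint torques, N m; "eef_pos": TCP position; "eef_rot": TCP orientation; "contact_force": force on the tool from outside, world axes, zero at the start; "torque": the same for the moment, N m; "grip_width": finger opening in m; "grip_force": force on a finger pad.
Only numpy, scipy, OpenCV 4.12 (cv2) and the standard library are available. Lean on these libraries where they do the work, as an engineer would, in place of code of your own. Each camera call takes 0.05 s, during which the arm holds its last target. There are 200 camera calls.

### The job

With a fingertip, gently push the loose plywood palette board along the rails of the wooden paint box, towards the high end wall, until you feel it drop into its notches and it lies flush with the box's sides. Then push the wooden turn-button round by its upright pin until it lies across the board and locks it. Only push: do not lift or tip the board, do not force it once it has stopped, and leave the tubes, jars, bottles and other things where they are.

Things in the scene. Friction and masses are not known exactly. Their poses are not given: they have to be found in the camera images.
- paint_box: Open wooden paint box fixed to the table, 360 x 212 x 67 mm. Origin: centre of its underside; x = slide direction, towards the high end wall (67 mm; the other is 45 mm high), y left, z up. Side cheeks 16 mm thick, inner faces at y = +-90 mm, tops 67 mm up. Inside each a rail 15 mm wide, top 55 mm up. Within: floor at 8 mm, divider and tubes under 31 mm
- home (a point): Point on the box, at its x = 60 mm, y = 0, 55 mm above the table: where the board's origin lies when home. Each rail has two notches, 17 mm long, 11 mm deep, centred 80 mm before and behind this point in x (box x = -20 and 140 mm); their upright walls stop the board's cleats, with 2.5 mm play either way
- palette_board: Loose plywood board, 0.3 to 0.5 kg, 200 (x, along box x) x 176 (y) x 12 mm, 2 mm play at each side. Origin: centre of the plywood's underside. Below it two cross cleats, 12 mm long, 8 mm high, at x = +-80 mm. Start: cleats on the rails, origin 63 mm above the table, 70 to 130 mm short of home. Home: origin at 55 mm, top flush with the cheeks
- trailing_edge (a point): Middle of the board's trailing end face (board x = -100 mm, half way up its 12 mm): push here, along box x; 1 to 5 N slides it. At home it is at box x = -40 mm. Behind it the box is open and free down to 46 mm above the table. A board that hangs on the fingertip once stopped falls in when the fingertip backs off
- turn_button (a joint): Turn-button's angle, rad, anticlockwise from above: 0 = bar points along box +x over the cheek; negative = outward, off the box (starts -0.5 to 0); 1.57 = straight across the board, locked; stop at 1.62. Stays where left; 1 to 1.5 N at the pin turns it. Bar 14 mm wide, 12 mm behind to 62 mm ahead of the pivot, 70 to 79 mm above the table: clears the board only when that is home
- button_pin (a point): Top end, centre, of the turn-button's upright round wooden pin: 13 mm thick, 48 mm out from the pivot, from 79 to 112 mm above the table
- button_pivot (a point): Pivot axis of the turn-button at the top of the bar, 79 mm above the table, on the right-hand cheek: box x = -10 mm, y = -98 mm
- tube1: Paint tube lying in the box, 85 x 30 x 20 mm; leave alone. Origin: underside
- tube2: Paint tube lying in the box, 85 x 30 x 20 mm; leave alone. Origin: underside
- brush_jar: Glass jar, 76 mm wide and 100 mm high, with brushes standing up to about 235 mm; leave alone. Origin: centre of underside
- bottle_tall: Tall squeeze bottle, 70 mm wide, 200 mm high; leave alone. Origin: centre of underside
- bottle_small: Small squeeze bottle, 62 mm wide, 150 mm high; leave alone. Origin: centre of underside
- mug: White mug, 76 mm wide, 85 mm high; leave alone. Origin: centre of underside
- pastel_tray: Cardboard tray of pastels, 90 x 160 x 20 mm; leave alone. Origin: centre of underside
- glass_jar: Glass jar with a steel lid, 80 mm wide, 110 mm high; leave alone. Origin: centre of underside

How it is judged:
By the outcome, as a careful person would: the job done as asked, in the order asked, and still so for the second after the job is handed in, with the robot touching nothing.
It also fails if it takes over 48 s, if anything falls off the work surface, if the arm or the gripper's body presses on something with over 40 N, if the wrist force passes 120 N, or if a joint passes its speed limit or range.

## Working session

There is one attempt and no reset: what is moved stays moved. The work goes in short steps, each a Python script; the robot and the scene stay as the last script left them, time stands still between calls to the robot, and variables do not carry over. Pictures are saved under pics/ and viewed, at most 10 in all, crops included, and the job is handed in when it is done.

```bash
mkdir -p pics && python3 - <<'E'
from workcell import r, optics
import numpy as np, cv2, pickle
d={}
for n in ("scene","side"):
    im,de=optics.get_image(n); d[n]=(im,de,optics.camera_model(n))
    cv2.imwrite(f"pics/{n}0.png",im[:,:,::-1])
pickle.dump(d,open("d0.pkl","wb"))
for n in d: print(d[n][2])
s=r.read_state(); print(s["time_s"],s["eef_pos"],s["eef_rot"],s["grip_width"])
E
```

```text
{'K': array([[397.07301241,   0.        , 280.67761324],
       [  0.        , 397.07301241, 204.71597992],
       [  0.        ,   0.        ,   1.        ]]), 'R': array([[ 0.41473949,  0.90975638,  0.01828876],
       [ 0.60135881, -0.25895248, -0.7558513 ],
       [-0.68290463,  0.32447949, -0.65448784]]), 't': array([-0.27210398, -0.29430268,  1.53904412])}
{'K': array([[495.8797197 ,   0.        , 289.38870826],
       [  0.        , 495.8797197 , 212.11338401],
       [  0.        ,   0.        ,   1.        ]]), 'R': array([[ 0.92572411, -0.37819834, -0.00093956],
       [-0.26819442, -0.65470952, -0.70670163],
       [ 0.26665824,  0.65446272, -0.70751108]]), 't': array([-0.57470314,  0.23743339,  1.39953528])}
0.1 [5.24684688e-01 6.66000175e-05 2.55707379e-01] [ 7.07114859e-01  7.07098379e-01 -4.09857141e-04 -5.38489943e-04] 0.08507701160653922
```

View pics/scene0.png

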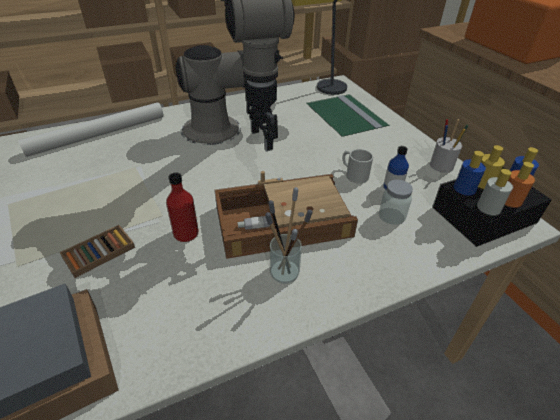

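View pics/side0.png

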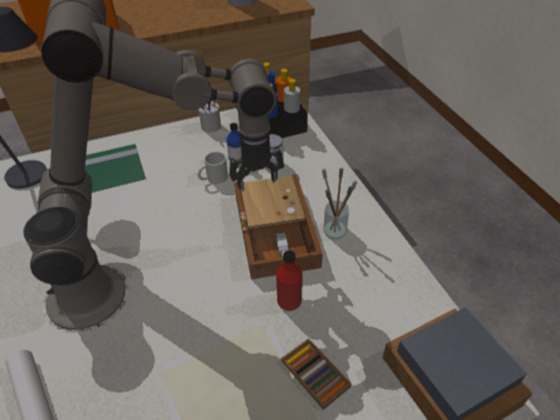

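The scene view shows the box at (215-355, 180-250), with the board at its right half, the pin at (263,178) and a blue bottle, jar and mug beyond the trailing end (360-400, 150-220). In the side view the pin is at (242,215) and the board at (245-305, 180-225). So the slide direction is roughly world -y. Next I'll build a top-down map from depth.

```bash
cat > h.py <<'E'
import numpy as np, cv2
def cloud(de,c):
    v,u=np.indices(de.shape); K=c["K"]
    P=np.stack([(u-K[0,2])/K[0,0]*de,(v-K[1,2])/K[1,1]*de,de],-1)
    W=(P-c["t"])@c["R"]; W[de<=0]=np.nan; return W
def ray(c,u,v,z):
    d=c["R"].T@np.linalg.solve(c["K"],[u,v,1.]); o=-c["R"].T@c["t"]
    return o+d*(z-o[2])/d[2]
E
python3 - <<'E'
import pickle,numpy as np,cv2
from h import *
d=pickle.load(open("d0.pkl","rb"))
# top-down map x in .3-.9 (rows, down=+x), y -.35..+.35 (cols, right = +y), 1mm/px
big=[]
for n in ("scene","side"):
    im,de,c=d[n]; W=cloud(de,c).reshape(-1,3); C=im.reshape(-1,3)[:,::-1]
    Z=np.zeros((560,800,3),np.uint8)
    ok=np.isfinite(W[:,0])&(W[:,2]<.25)&(W[:,2]>0.02)
    W=W[ok];C=C[ok];o=np.argsort(W[:,2]);W=W[o];C=C[o]
    for p,cc in zip(W,C):
        i=int((p[0]-.3)*1000);j=int((p[1]+.4)*1000)
        if 0<=i<558 and 0<=j<798: Z[i:i+2,j:j+2]=cc
    big.append(Z)
    im_t=d[n][0]
    print(n,np.nanmedian(cloud(de,c)[...,2][d[n][0].min(-1)>150]) if (d[n][0].min(-1)>150).any() else None)
cv2.imwrite("pics/top0.png",np.vstack([cv2.resize(b[50:550],(800,300) if 0 else (480,300),interpolation=cv2.INTER_AREA) for b in big]))
u=d
for n,pts in {"scene":[(263,178,.095),(265,193,.075),(333,178,.075),(352,215,.067),(217,211,.067),(231,250,0)],"side":[(242,215,.11)]}.items():
    for a,b,z in pts:
        print(n,a,b,ray(d[n][2],a,b,z).round(3),cloud(d[n][1],d[n][2])[b,a].round(3))
big=cv2.resize(d["side"][0][165:285,225:335],None,fx=5,fy=5,interpolation=cv2.INTER_CUBIC)
big2=cv2.resize(d["scene"][0][160:260,205:365],None,fx=5,fy=5,interpolation=cv2.INTER_CUBIC)
cv2.imwrite("pics/sidec.png",big[:,:,::-1]);cv2.imwrite("pics/scenec.png",big2[:,:,::-1])
E
```

```text
scene 0.0013213034368320293
side -9.648082969144283e-05
scene 263 178 [0.488 0.018 0.095] [0.488 0.018 0.095]
scene 265 193 [0.531 0.006 0.075] [0.508 0.016 0.054]
scene 333 178 [0.546 0.221 0.075] [ 0.462  0.279 -0.   ]
scene 352 215 [0.702 0.19  0.067] [0.692 0.199 0.055]
scene 217 211 [ 0.542 -0.14   0.067] [ 0.488 -0.127  0.018]
scene 231 250 [ 0.633 -0.136  0.   ] [ 0.66  -0.143  0.031]
side 242 215 [0.483 0.033 0.11 ] [0.489 0.06  0.083]
```

View pics/top0.png

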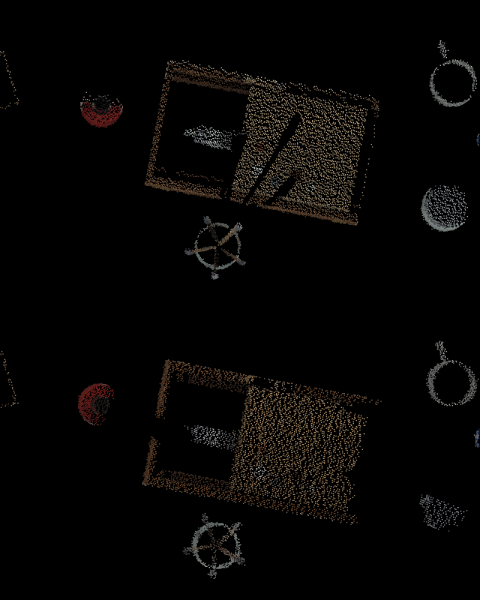

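View pics/scenec.png

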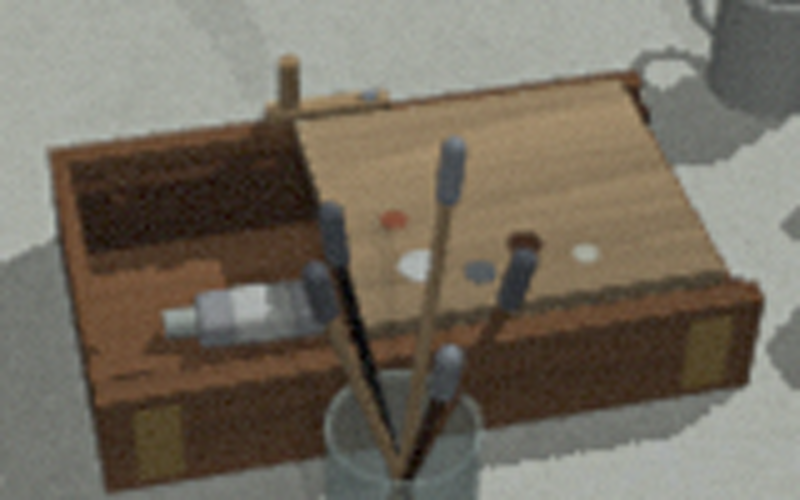

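The top map shows the box yawed about 10°, with its high end at -y. The mug and jar sit well clear beyond the trailing end (about 0.1 m), the brush jar is on the far side, and the pin is upright near (0.488, 0.018). Now the fits.

```bash
cat >> h.py <<'E'
def views():
    from workcell import optics
    out=[]
    for n in ("scene","side"):
        im,de=optics.get_image(n); out.append((im,de,optics.camera_model(n)))
    return out
def fit(vs, yaw=None):
    """box frame from cheek tops + outlines; prints board rectangle and pin in box frame"""
    for im,de,c in vs:
        W=cloud(de,c).reshape(-1,3); C=im.reshape(-1,3).astype(int)
        ok=np.isfinite(W[:,0])&(W[:,0]>.42)&(W[:,0]<.74)&(W[:,1]>-.18)&(W[:,1]<.26); yield W[ok],C[ok]
E
python3 - <<'E'
import pickle
from h import *
d=pickle.load(open("d0.pkl","rb"))
for W,C in fit(list(d.values())):
    hz=np.histogram(W[:,2],bins=np.arange(.05,.085,.002)); print(hz[0])
    b=W[(W[:,2]>.0715)&(W[:,2]<.079)&(C[:,0]>110)]
    # largest connected blob of board-top points
    m=np.zeros((400,500),np.uint8); ij=((b[:,:2]-[.4,-.2])*1000).astype(int); m[ij[:,0],ij[:,1]]=255
    m=cv2.morphologyEx(m,cv2.MORPH_CLOSE,np.ones((9,9)));m=cv2.morphologyEx(m,cv2.MORPH_OPEN,np.ones((15,15)))
    k=max(cv2.findContours(m,0,1)[0],key=cv2.contourArea)
    (cy,cx),s,a=cv2.minAreaRect(k); print("board",cx/1000+.4,cy/1000-.2,s,a, "z",np.median(b[:,2]))
    t=W[(W[:,2]>.061)&(W[:,2]<.0705)]
    m=np.zeros((400,500),np.uint8); ij=((t[:,:2]-[.4,-.2])*1000).astype(int); m[ij[:,0],ij[:,1]]=255
    m=cv2.morphologyEx(m,cv2.MORPH_CLOSE,np.ones((5,5)));m=cv2.morphologyEx(m,cv2.MORPH_OPEN,np.ones((3,3)))
    k=np.vstack([q for q in cv2.findContours(m,0,1)[0] if cv2.contourArea(q)>150])
    (cy,cx),s,a=cv2.minAreaRect(k); print("box",cx/1000+.4,cy/1000-.2,s,a)
    p=W[(W[:,2]>.085)&(W[:,2]<.118)&(W[:,0]<.55)&(C[:,0]>C[:,2]+15)&(W[:,1]<.08)&(W[:,1]>-.05)]
    print("pin",len(p),np.median(p,0),p.min(0),p.max(0))
E
```

```text
[  90  103  146  182  112   91  115  159  454  487  149  136  886 1386
  369   47   21]
board 0.5964042358398438 0.09942587280273435 (199.91139221191406, 176.68634033203125) 10.901267051696777 z 0.07643073029056291
box 0.5868350524902344 0.03631463623046874 (358.4895935058594, 213.1641082763672) 10.7013521194458
pin 39 [0.4845955  0.01792423 0.10165887] [0.4762005  0.01267702 0.08629809] [0.48832666 0.02405681 0.11543175]
[ 64 105 133 131  68  73 139 305 341 261 334 581 795 546 209  54  16]
board 0.5965590209960938 0.09638577270507809 (198.76791381835938, 175.75814819335938) 10.823012351989746 z 0.07499378707407323
box 0.5545702514648437 -0.13140681457519532 (24.843904495239258, 209.14039611816406) 10.445622444152832
pin 39 [0.48102742 0.01355571 0.10267846] [0.47617403 0.00589559 0.08519685] [0.4884989  0.02173169 0.11572302]
```

```bash
cat >> h.py <<'E'
from scipy.spatial.transform import Rotation as Ro
A=np.radians(10.75); C0=np.array([.5868,.0363]); EX=-np.array([np.sin(A),np.cos(A)]); EY=np.array([-EX[1],EX[0]])
Q=(Ro.from_euler("z",-A)*Ro.from_quat([.5**.5,.5**.5,0,0])).as_quat()
def pos(bx,by,ztip):
    from workcell import r
    return np.r_[C0+bx*EX+by*EY, ztip+r.tip_extent]
def tobox(p): q=np.array(p)[:2]-C0; return np.array([q@EX,q@EY])
def rep(tag=""):
    from workcell import r
    s=r.read_state(); f=s["contact_force"]
    print(tag,"t%.2f"%s["time_s"],"box",(tobox(s["eef_pos"])*1e3).round(1),"ztip%.1f"%(1e3*(s["eef_pos"][2]-r.tip_extent)),"F",np.round([f[:2]@EX,f[:2]@EY,f[2]],1))
E
python3 - <<'E'
from h import *
from workcell import r, command_gripper
print(r.tip_extent)
command_gripper(0.0); rep("closed")
r.reach(pos(-.205,-.002,.13),Q); rep()
r.move_straight(pos(-.205,-.002,.058),speed=.12); rep("down")
print(r.move_straight(pos(-.168,-.002,.058),speed=.05,max_force=8)); rep("touch")
for x in (-.13,-.08):
    print(r.move_straight(pos(x,-.002,.058),speed=.05,max_force=8)); rep()
from workcell import optics; import pickle
d=views(); pickle.dump(d,open("d1.pkl","wb"))
a=[cv2.resize(v[0][y:y+160,x:x+210],(800,600) if 0 else (525,400)) for v,(x,y) in zip(d,((185,120),(200,110)))]
cv2.imwrite("pics/push1.png",np.hstack([cv2.resize(q,(400,305)) for q in a])[:,:,::-1])
E
```

```text
0.025
closed t0.87 box [ 47.2 -53.9] ztip231.3 F [ 0.4 -0.6  0.5]
 t1.94 box [-204.1   -1.5] ztip130.6 F [-0.5  0.5  0.2]
down t2.69 box [-204.9   -1.4] ztip58.9 F [-0.2  0.1  0. ]
False
touch t3.58 box [-167.8   -2. ] ztip58.0 F [-0.1 -0.4 -0. ]
False
 t4.49 box [-129.7   -1.9] ztip58.1 F [-0.1 -0.1  0. ]
False
 t5.64 box [-79.8  -2.1] ztip57.9 F [-0.6 -0.3  1. ]
```

View pics/push1.png

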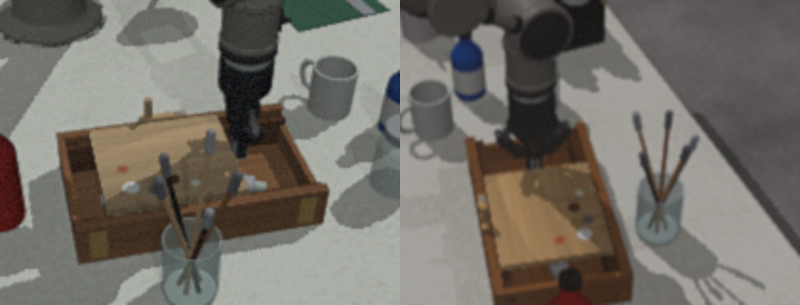

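The finger is pushing the board (finger tip in the left view at about (240,150)), and it has moved most of the way straight. Now the slow last part.

```bash
python3 - <<'E'
from h import *
from workcell import r
import pickle
for x in (-.068,-.060,-.056,-.053,-.051,-.049,-.047):
    h=r.move_straight(pos(x,-.002,.058),speed=.02,max_force=6); rep(str(h))
    if h: break
pickle.dump(views(),open("d2.pkl","wb"))
for W,C in fit(pickle.load(open("d2.pkl","rb"))):
    B=np.c_[(W[:,:2]-C0)@EX,(W[:,:2]-C0)@EY,W[:,2]]
    for x in (-.03,.02,.06,.1,.15):
        for y in (-.06,.0,.06):
            q=B[(abs(B[:,0]-x)<.012)&(abs(B[:,1]-y)<.012)]; print(x,y,len(q),(np.median(q[:,2])*1e3).round(1) if len(q) else None,end=" | ")
    print()
E
```

```text
False t6.49 box [-67.6  -2. ] ztip58.0 F [-0.7 -0.5  0.3]
False t7.04 box [-59.7  -1.9] ztip58.1 F [-0.5  0.7 -0.4]
False t7.39 box [-55.7  -1.9] ztip58.0 F [-0.1  1.1 -0.4]
False t7.69 box [-52.6  -2.1] ztip58.0 F [-0.1  0.7  0.7]
False t7.94 box [-50.9  -2.1] ztip58.0 F [-1.6  0.1  0.7]
False t8.19 box [-49.4  -2.2] ztip58.0 F [-5.4 -0.1 -1.4]
False t8.44 box [-49.2  -2.2] ztip58.0 F [-12.2  -1.3  -1.2]
-0.03 -0.06 39 69.0 | -0.03 0.0 134 159.8 | -0.03 0.06 102 67.6 | 0.02 -0.06 247 432.9 | 0.02 0.0 166 379.0 | 0.02 0.06 92 67.2 | 0.06 -0.06 44 68.0 | 0.06 0.0 50 68.4 | 0.06 0.06 70 -743.8 | 0.1 -0.06 46 68.0 | 0.1 0.0 49 68.1 | 0.1 0.06 96 67.2 | 0.15 -0.06 55 67.3 | 0.15 0.0 61 67.7 | 0.15 0.06 95 66.8 | 
-0.03 -0.06 55 68.9 | -0.03 0.0 251 130.6 | -0.03 0.06 51 67.8 | 0.02 -0.06 140 422.1 | 0.02 0.0 296 375.9 | 0.02 0.06 39 67.3 | 0.06 -0.06 50 67.4 | 0.06 0.0 41 66.0 | 0.06 0.06 42 67.1 | 0.1 -0.06 51 66.8 | 0.1 0.0 52 67.4 | 0.1 0.06 51 67.1 | 0.15 -0.06 64 66.7 | 0.15 0.0 37 66.6 | 0.15 0.06 54 66.1 |
```

The board stopped and dropped (top about 67 mm). I'll back off straight away, retreat and check it.

```bash
cat >> h.py <<'E'
PV=np.array([-.010,-.098])
def fpose(th,z,back=0.):
    u=np.array([np.cos(th),np.sin(th)]); t=np.array([-u[1],u[0]])
    b=PV+.048*u-(.0175+back)*t
    return pos(b[0],b[1],z),(Ro.from_euler("z",th-np.pi/2)*Ro.from_quat(Q)).as_quat()
E
python3 - <<'E'
from h import *
from workcell import r
import pickle
r.move_straight(pos(-.075,-.002,.058),speed=.08); rep("off")
r.move_straight(pos(-.085,-.002,.14),speed=.15)
p,q=fpose(-.6,.14); print(r.solve_ik(p,q)); 
r.reach(p,q); rep("pinside")
d=views(); pickle.dump(d,open("d3.pkl","wb"))
for W,C in fit(d):
    B=np.c_[(W[:,:2]-C0)@EX,(W[:,:2]-C0)@EY,W[:,2]]
    for x in (-.03,.02,.06,.1,.15):
        for y in (-.06,.0,.06):
            q=B[(abs(B[:,0]-x)<.008)&(abs(B[:,1]-y)<.008)&(B[:,2]<.1)&(B[:,2]>.05)]; print(len(q),(np.median(q[:,2])*1e3).round(1) if len(q) else None,end=" | ")
    k=(B[:,2]>.086)&(B[:,2]<.118)&(abs(B[:,0]-.03)<.05)&(abs(B[:,1]+.11)<.04)&(C[:,0]>C[:,2]+15); print("\npin",k.sum(),np.median(B[k],0))
a=[cv2.resize(v[0][y:y+160,x:x+210],(400,305)) for v,(x,y) in zip(d,((185,120),(190,110)))]
cv2.imwrite("pics/home.png",np.hstack(a)[:,:,::-1])
E
```

```text
off t9.04 box [-75.2  -2.1] ztip57.9 F [-0.1 -0.8 -1. ]
[-7.53629114e-02  3.08328361e-01  1.85903228e+00 -4.44089210e-16
  9.74232012e-01  2.28305631e+00]
pinside t11.50 box [  19.7 -139.4] ztip139.8 F [ 1.   0.3 -0.1]
17 67.9 | 7 67.8 | 23 68.3 | 18 69.1 | 20 68.7 | 23 68.2 | 20 68.5 | 19 67.9 | 16 68.4 | 21 68.3 | 19 68.2 | 25 68.1 | 26 68.2 | 23 67.8 | 26 68.1 | 
pin 36 [ 0.03704203 -0.09697195  0.10298612]
15 66.2 | 19 66.4 | 17 65.7 | 19 66.0 | 24 67.1 | 17 66.4 | 18 67.2 | 16 67.7 | 20 68.1 | 22 66.8 | 20 67.0 | 23 67.8 | 26 67.8 | 17 67.4 | 24 66.5 | 
pin 38 [ 0.04247832 -0.09936894  0.10315066]
```

View pics/home.png

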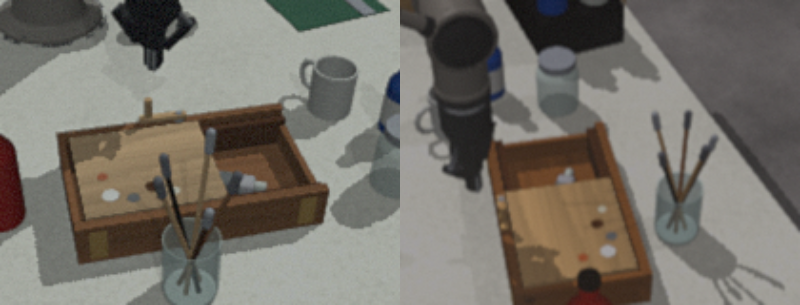

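The board lies flush (top at 67 ± 1 mm everywhere in both views; left view, board (75-225, 130-215)). The pin is at angle ~0. Now turning the button along an arc.

```bash
python3 - <<'E'
from h import *
from workcell import r
import pickle
p,q=fpose(-.6,.088); print(r.move_straight(p,q,speed=.12,max_force=8)); rep("down")
for th in list(np.arange(-.45,1.5,.15))+[1.5,1.55,1.58]:
    p,q=fpose(th,.088)
    h=r.move_straight(p,q,speed=.05,max_force=8 if th<1.45 else 5)
    if h or th>1.4 or abs(th)<.2: rep(f"{th:.2f} {h}")
    if h: break
d=views(); pickle.dump(d,open("d4.pkl","wb"))
a=[cv2.resize(v[0][y:y+160,x:x+210],(400,305)) for v,(x,y) in zip(d,((185,120),(190,110)))]
cv2.imwrite("pics/turn.png",np.hstack(a)[:,:,::-1])
for W,C in fit(d):
    B=np.c_[(W[:,:2]-C0)@EX,(W[:,:2]-C0)@EY,W[:,2]]
    k=(B[:,2]>.086)&(B[:,2]<.118)&(abs(B[:,0])<.06)&(abs(B[:,1]+.07)<.05)&(C[:,0]>C[:,2]+15); print("pin",k.sum(),np.median(B[k],0))
E
```

```text
False
down t12.18 box [  19.7 -139.2] ztip88.3 F [0.  0.  0.6]
-0.15 False t13.08 box [  34.7 -122.7] ztip88.0 F [ 0.5 -0.2  0.3]
-0.00 False t13.38 box [  37.8 -115.8] ztip87.9 F [-0.   0.3 -0.2]
0.15 False t13.68 box [  39.9 -108.4] ztip87.9 F [0.2 0.2 0. ]
1.50 False t16.38 box [ 10.9 -51.6] ztip88.0 F [-0.9 -1.  -0.7]
1.55 False t16.63 box [  8.6 -50.5] ztip88.0 F [-0.5  0.2 -0.5]
1.58 False t16.88 box [  7.2 -49.9] ztip88.0 F [0.7 0.9 0.2]
pin 38 [-0.00899251 -0.04683293  0.09911095]
pin 13 [ 0.01399497 -0.0505765   0.10148885]
```

View pics/turn.png

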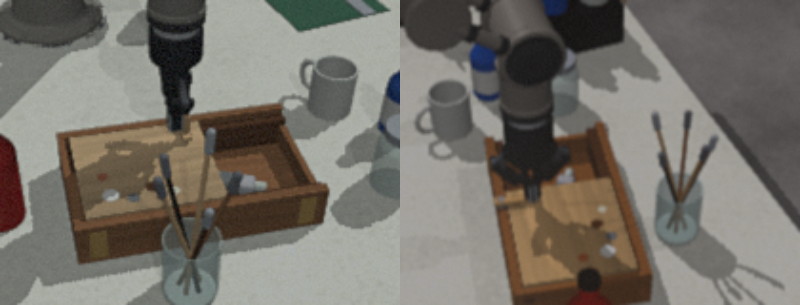

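The button bar now lies across the board in the side view (500-535, 203). I'll back off and measure the angle with the arm out of the way.

```bash
python3 - <<'E'
from h import *
from workcell import r
import pickle
p,q=fpose(1.58,.088,.03); r.move_straight(p,q,speed=.08); rep("back")
p,q=fpose(1.58,.22,.06); r.move_straight(p,q,speed=.2)
r.reach(pos(.06,-.16,.27),Q); rep("away")
d=views(); pickle.dump(d,open("d5.pkl","wb"))
cc=[]
for W,C in fit(d):
    B=np.c_[(W[:,:2]-C0)@EX,(W[:,:2]-C0)@EY,W[:,2]]
    n=(abs(B[:,0]+.01)<.03)&(abs(B[:,1]+.068)<.05)
    k=n&(B[:,2]>.086)&(B[:,2]<.118)
    print("pin",k.sum(),np.median(B[k],0),B[k].min(0),B[k].max(0))
    k=n&(B[:,2]>.074)&(B[:,2]<.083)
    l=cv2.fitLine(B[k][:,:2].astype(np.float32),cv2.DIST_HUBER,0,.001,.001).ravel(); print("bar",k.sum(),l,B[k].min(0),B[k].max(0),"ang",np.arctan(l[1]/l[0]))
a=[cv2.resize(v[0][y:y+100,x:x+130],(400,305)) for v,(x,y) in zip(d,((215,160),(225,170)))]
cv2.imwrite("pics/end.png",np.hstack(a)[:,:,::-1])
E
```

```text
back t17.51 box [ 37.6 -49.5] ztip88.1 F [ 0.7  0.  -0.2]
away t18.89 box [  59.8 -160.3] ztip269.6 F [ 0.  -0.1  0.5]
pin 48 [-0.00900303 -0.04732199  0.10235555] [-0.01649014 -0.05457617  0.08619597] [-0.00361377 -0.04085958  0.11648421]
bar 60 [ 0.02701534 -0.99963504 -0.00809786 -0.06105616] [-0.01691615 -0.11134423  0.07400854] [-0.00283814 -0.03548157  0.08280093] ang -1.5437777
pin 37 [-0.00417155 -0.04960851  0.1018396 ] [-0.01657501 -0.05565669  0.08694516] [ 0.00318922 -0.04241197  0.11531802]
bar 88 [ 0.03771634  0.9992885  -0.00562332 -0.07785852] [-0.01859468 -0.10947449  0.07404762] [ 0.00173939 -0.03577842  0.08271268] ang 1.533071
```

View pics/end.png

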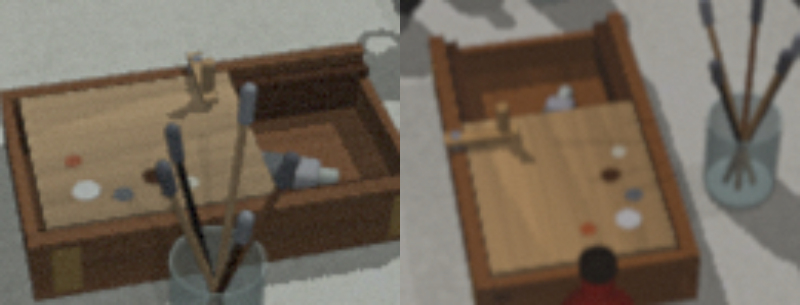

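The end view shows the board flush and the bar straight across it (side view, (450-520, 135); angle about 1.55). Nothing else has moved, so I'm handing in.

```bash
python3 -c "
from workcell import r
print(r.finish_job())"
```

```text
the job is handed in; nothing more can be done
None
```

The board is home and flush, the turn-button lies across it at about 1.55 rad, and the job was handed in at about 19 s; the push peaked at about 12 N as the board met its stop, just before I backed off.

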